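# Stopper the slanted side arm of a spinner flask

## Robot

A 6-joint arm with a two-finger parallel gripper is mounted at the origin on the work surface. World frame = base frame: x ahead of the robot, y to its left, z up, the work surface at z = 0. Lengths are in m, angles in rad, forces in N, time in s.
With the tool pointing down it reaches from about 0.25 to 0.775 m from the base axis. Payload 4 kg.
Tool frame: the origin (TCP) lies on the centre line of the jaws, within the pads' length; the fingertips stand 8 mm ahead of it and the grasp point (between the pads) lies 11 mm behind it; z points along the fingers, y is the direction in which the jaws open and shut (so a half turn about z gives the same grasp; the last joint's range is limited). The gripper opens to 94 mm and grips with 3 to 60 N. Pads are 16 mm wide; open, the fingers measure 119 mm over their backs; the gripper's body (75 mm by 177 mm) begins 78 mm behind the grasp point.
Start: joints at [-1.393, 0.087, 1.371, -0, 1.684, -0.103], TCP at [0.152, -0.528, 0.183] pointing down, gripper open.
Joint ranges: [-3.1, 3.1], [-0.76, 2.03], [0.27, 2.55], [-1.08, 4.22], [0.17, 2.65], [-2.57, 2.57]. Speed limits (rad/s): [2.79, 2.79, 3.14, 3.14, 3.14, 3.14].

## Interface

Orientations are given as [roll, pitch, yaw] about the fixed x, y, z axes, in that order (R = Rz(yaw) Ry(pitch) Rx(roll)).
In Python, from bench import * gives the robot as it stands.
- The arm moves only by the tool step_arm, never from a script. Its argument "steps" is a list of rows, each an object of numbers: "jaw": the opening, from 0 (shut) to 1 (fully open); "tx", "ty", "tz": the shift along the tool's x, y, z in m; "ax", "ay", "az": the turn, a rotation vector about the tool's x, y, z in rad. In form: [{"jaw": .., "tx": .., "ty": .., "tz": .., "ax": .., "ay": .., "az": ..}, ...]. A call has 1 to 8 rows; each row is the pose to reach, as a shift and turn from the pose measured when the call began, along the tool's axes at that moment; what a row does not reach only later rows make up. A row lasts 1/10 s, in which the tool goes at most 50 mm and 8.59 degrees, less where a joint would pass 70% of its speed; a pose out of reach is approached as far as the arm can. A call with a gripper value outside its range is refused whole. The fingers move at their own pace and stop on an object; the grip force is fixed at half the most. Time passes only in rows, so rows that repeat a pose let the fingers close. It gives the time, the measured TCP pose, the force and the opening at its end, in the units of the state.
- get_obs(): the state, without advancing time (a new reading comes with each control period).
- snapshot(name): name is "scene" or "side" or "wrist"; returns (picture, depth): 384x512x3 uint8, red, green, blue; 384x512 float32, m along the optical axis (not along the pixel's ray), 0 where there is no reading.
- camera_model(name): a dict with "intrinsics" (3x3 intrinsics, pixels), "origin" and "orientation" of the camera in the world. Camera axes: x right, y down, z forward; pixel columns grow to the right and rows downward; lengths in m; the calibration is good to about 2 mm. The wrist camera is an equidistant fisheye: a pixel r from the principal point sees the ray r / f radians off the axis. A picture is of the moment at which its call begins: read the wrist's pose just before it. camera_model takes no time and is no camera call; for the wrist camera it gives the pose at the moment of the call.
- close_job(): hands the job in, once; it reports no verdict.
Trained networks look in the newest picture that a camera, given by its name, has taken for a name from the list of things; names that differ only in an ending like _2 or _b are one class to them, and where a whole thing is asked for, a point or a joint stands for the part that bears it (a point fixed in the world has none). Each returns a list of dicts, best first, with "confidence" (0 to 1); they miss things now and then, are a little off and sometimes report something else, mostly with a low value. They report only what shows in the picture. A call takes as long as a camera call. They do not tell look-alikes from the thing itself.
- silhouettes(camera, query): "pixels" (384x512 bool, what is visible of it) and "rect" ([left, top, right, bottom] in pixels, round what is visible of it).
The state is a dict: "time": time; "joint_positions": joint angles; "qvel": joint speeds; "joint_torque": joint torques, N m; "tool_pos": TCP position; "ee_rot": TCP orientation; "wrist_force": force on the tool from outside, world axes, zero at the start; "wrist_torque": the same for the moment, N m; "width": finger opening in m.
Only numpy, scipy, OpenCV 4.12 (cv2) and the standard library are available. Lean on these libraries where they do the work, as an engineer would, in place of code of your own. Each camera call takes 0.05 s, during which the arm holds its last target. There are 200 camera calls.

## Task

The glass spinner flask on the stirrer has one side arm open: close it, as the opposite arm already is, with the one of the three rubber stoppers in the steel tray that fits it. Set the stopper into the arm along the arm's slant and let go of it, then press on its top with shut fingertips until it is fully home, its collar flat on the rim, with a firm push of 15 to 20 N, never a hard shove (over 45 N). Keep the flask upright and where it stands, and leave everything else where it is.

Things in the scene. Friction and masses are not known exactly. Their poses are not given: they have to be found in the camera images.
- stopper: The stopper that fits: the middle-sized of three alike red-brown rubber stoppers, 73 mm high, about 100 g, upright on its narrow end in the tray. Round: tapered plug 0 to 40 mm up (diameter 41 mm near the tip, 50 mm at the top), collar diameter 60 mm at 40 to 46 mm, grip head diameter 34 mm at 46 to 70 mm, crown on top. Origin: centre of its underside; z: its axis, towards the head.
- crown: The stopper's crown, the round pad on top of its grip head where it is pressed: diameter 24 mm, 3 mm thick, rigid with the stopper. Origin: its underside, 70 mm above the stopper's; z along the axis. Push here: the plug drops in with clearance to 32 to 35 mm deep, then wedges like rubber; 10 to 15 N along the axis squeeze it home.
- side_arm: The flask's open side arm, a glass tube slanting up and outwards, 35 degrees from vertical. Origin: centre of its mouth, level with the rim; z: along the arm's axis, outwards; y: level. Bore diameter 48 mm at the rim, 38 mm at 45 mm deep; Stopper home: plug 40 mm deep, collar on the rim, top of the crown 33 mm outside the rim.
- flask: Glass spinner flask, about 1.1 kg, loose on the stirrer: body diameter 100 mm, black cap diameter 74 mm on the centre neck from 138 to 164 mm high. Two side arms, mouths 160 mm above the base, 90 mm from the axis: the -x one is open, the +x one is closed with a fixed stopper like the fitting one. Origin: centre of its underside; z up.
- stirrer: Flat magnetic stirrer under the flask, 190 x 170 mm, 42 mm high, fixed to the bench. Origin: centre of its underside.
- tray: Shallow steel tray, 125 mm (its x) x 265 mm (its y), rim 22 mm high, floor 3 mm thick, fixed to the bench; the three stoppers stand in it in a row along its y, 85 mm apart, in any order. Origin: centre of its underside.
- stopper_small: Too small a stopper, same shape, 53 mm high, collar 43 mm, head 24 mm. Origin: centre of its underside. To be left in the tray.
- stopper_large: Too large a stopper, same shape, 91 mm high, collar 75 mm, head 43 mm. Origin: centre of its underside. To be left in the tray.
- well_plate: White 24-well plate lying on the bench, 128 x 86 x 14 mm. Origin: centre of its underside. Bystander.
- media_bottle: Amber glass reagent bottle with a blue cap, diameter 86 mm, 162 mm high. Origin: centre of its underside. Bystander.
- tip_box: Blue pipette-tip box with a clear lid, 85 x 122 x 90 mm. Origin: centre of its underside. Bystander.
Not all that is in view belongs to the job. What is shaped like the stopper but orange or yellow is not meant.

How it is judged:
On the way, in this order (a step that is already met when the one before it is completed fails the run):
1. the fitting stopper is set into the open side arm, plug at least half way in, and let go (z of stopper in the frame of side_arm between -0.05 and -0.02 m and x of stopper in the frame of side_arm between -0.012 and 0.012 m and y of stopper in the frame of side_arm between -0.012 and 0.012 m and contact force between the fingers and stopper below 0.1 N), for 0.2 s.
2. the stopper, fully home, is pressed on its crown by the fingers with more than 14 N (contact force between the fingers and crown above 14 N and z of stopper in the frame of side_arm below -0.0385 m and x of stopper in the frame of side_arm between -0.004 and 0.004 m and y of stopper in the frame of side_arm between -0.004 and 0.004 m and angle between the z axis of stopper and the z axis of side_arm, either way round below 0.07 rad), for 0.2 s.
At the end, for the whole second after the job is handed in: The fitting stopper sits fully home in the open side arm (collar within 1.5 mm of the rim, plug centred within 4 mm, axes within 4 degrees), at rest; the flask stands upright within 20 mm of where it was, at rest; everything else is within 30 mm of where it was (z of stopper in the frame of side_arm between -0.045 and -0.0385 m and x of stopper in the frame of side_arm between -0.004 and 0.004 m and y of stopper in the frame of side_arm between -0.004 and 0.004 m and angle between the z axis of stopper and the z axis of side_arm, either way round below 0.07 rad and distance of flask from where it was at the start of the episode below 0.02 m and angle between flask's own z axis and vertical below 0.03 rad and linear speed of each of stopper, flask below 0.02 m/s and distance of each of stopper_small, stopper_large, well_plate, media_bottle, tip_box from where it was at the start of the episode below 0.03 m); the robot touches nothing.
It fails at once if the stopper is pressed with more than 45 N (contact force between the fingers and crown above 45 N).
It fails at once if the flask is tipped by more than 10 degrees or pushed more than 40 mm (angle between flask's own z axis and vertical above 0.175 rad or distance of flask from where it was at the start of the episode above 0.04 m).
It fails at once if another stopper or a bystander is moved more than 30 mm (distance of any of stopper_small, stopper_large, well_plate, media_bottle, tip_box from where it was at the start of the episode above 0.03 m).
It also fails if it takes over 54 s, if anything falls off the work surface, if the arm or the gripper's body presses on something with over 40 N, if the wrist force passes 120 N, or if a joint passes its speed limit or range.

## Working session

There is one attempt and no reset: what is moved stays moved. The work goes in short steps, Python scripts to look and compute and a tool call to move; the robot and the scene stay as the last step left them, time stands still between calls to the robot, and variables do not carry over. Pictures are saved under pics/ and viewed, about 8 in all and at most 12, crops included, and the job is handed in when it is done.

Besides the shell and the picture viewer there is one more tool, called after "Call:" as name(argument=value, ...) on one line, values as JSON. step_arm: Moves the arm, as the interface text tells. Its arguments: {"type":"object","properties":{"steps":{"type":"array"}},"required":["steps"]}

```bash
mkdir -p pics; ls; python3 - <<'E'
from bench import *
import cv2,numpy as np
print(get_obs())
ims=[]
for n in("scene","side"):
    p,d=snapshot(n); m=camera_model(n); print(n,m); ims.append(p)
    np.savez(f"pics/{n}.npz",p=p,d=d)
cv2.imwrite("pics/a.png",cv2.resize(np.hstack(ims),(800,300))[:,:,::-1])
cv2.imwrite("pics/s.png",ims[0][:,:,::-1]);cv2.imwrite("pics/sd.png",ims[1][:,:,::-1])
E
```

```text
pics
{'time': 0.0, 'joint_positions': array([-1.39310422e+00,  8.79334821e-02,  1.37224055e+00, -4.88502326e-05,
        1.68359845e+00, -1.03101055e-01]), 'qvel': array([ 0.00022721,  0.00170101, -0.0010305 ,  0.00102394,  0.00097491,
       -0.00031279]), 'joint_torque': array([ 8.79173185e-04, -3.40182388e+01, -3.02424753e+01,  7.17527093e-02,
        3.31064360e-02, -1.68448082e-04]), 'tool_pos': array([ 0.15228596, -0.52787403,  0.18192295]), 'ee_rot': array([-3.13941940e+00, -1.76051372e-04,  2.80787521e-01]), 'wrist_force': array([ 0.06834323,  0.11838306, -0.23450407]), 'wrist_torque': array([-0.03454165,  0.010416  ,  0.01941455]), 'width': 0.09404890552461212}
scene {'intrinsics': array([[444.49434593,   0.        , 255.97547294],
       [  0.        , 444.49434593, 192.20927817],
       [  0.        ,   0.        ,   1.        ]]), 'origin': array([ 1.04028887, -0.6431677 ,  1.01365626]), 'orientation': array([-2.47393362,  0.00396966,  0.78177214])}
side {'intrinsics': array([[399.88365588,   0.        , 250.6475781 ],
       [  0.        , 399.88365588, 195.21573132],
       [  0.        ,   0.        ,   1.        ]]), 'origin': array([0.21591258, 0.69061203, 0.77706622]), 'orientation': array([-2.1768787 , -0.01726118, -2.7517693 ])}
```

View pics/s.png

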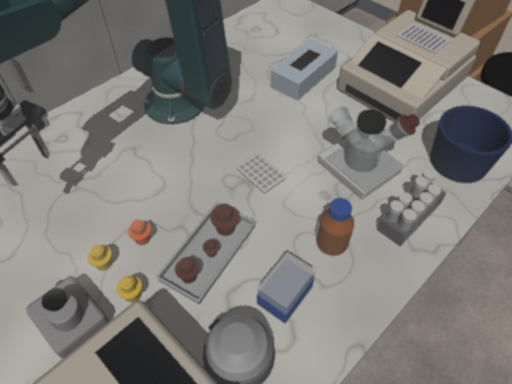

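View pics/sd.png

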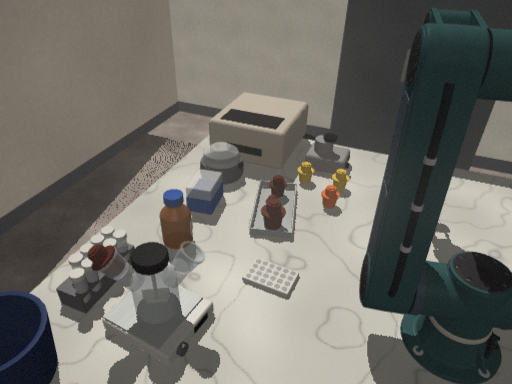

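The scene view shows the tray with the large stopper at (225,218), the small one at (211,246) and the middle one at (187,268). The flask's cap is at (371,122), its open arm at about (343,120) and the closed arm at (408,122). The orange and yellow ones at (140,232), (100,257) and (129,288) are look-alikes.

```bash
cat > h.py <<'E'
from bench import *
import cv2,numpy as np
from scipy.spatial.transform import Rotation as R
from scipy.optimize import least_squares
def cloud(n,d):
    m=camera_model(n);K=m["intrinsics"];v,u=np.mgrid[:384,:512]
    P=np.dstack([(u-K[0,2])/K[0,0]*d,(v-K[1,2])/K[1,1]*d,d])
    W=P@R.from_euler('xyz',m["orientation"]).as_matrix().T+m["origin"]
    W[d<=0]=np.nan
    return W
def proj(n,X):
    m=camera_model(n);K=m["intrinsics"]
    c=(np.asarray(X)-m["origin"])@R.from_euler('xyz',m["orientation"]).as_matrix()
    return c[...,:2]/c[...,2:]*K[0,0]+[K[0,2],K[1,2]]
E
python3 - <<'E'
from h import *
np.set_printoptions(precision=4,suppress=True)
for n in("scene","side"):
    p,d=snapshot(n);W=cloud(n,d);np.savez(f"pics/{n}.npz",p=p,d=d,W=W)
    for q in("stopper","stopper_small","stopper_large","side_arm","flask","stirrer","tray","crown","well_plate","media_bottle","tip_box"):
        for r in silhouettes(n,q)[:4]:
            m=r["pixels"];w=W[m];w=w[~np.isnan(w[:,0])]
            if r["confidence"]<.3 or len(w)<5: continue
            z=np.percentile(w[:,2],97)
            t=w[w[:,2]>z-.006]
            print(n,q,round(r["confidence"],2),np.round(r["rect"]),m.sum(),"med",np.median(w,0),"ztop",z,"top",(t[:,:2].min(0)+t[:,:2].max(0))/2,len(t))
E
```

```text
scene stopper 0.91 [115. 274. 145. 300.] 546 med [ 0.4958 -0.5239  0.0477] ztop 0.07443788632201748 top [ 0.4873 -0.5209] 133
scene stopper 0.79 [ 84. 244. 116. 270.] 524 med [ 0.3724 -0.5257  0.047 ] ztop 0.07472268570190263 top [ 0.3622 -0.5236] 115
scene stopper 0.7 [127. 222. 150. 244.] 451 med [ 0.3817 -0.4121  0.0473] ztop 0.07403638142386393 top [ 0.3705 -0.407 ] 114
scene stopper 0.66 [175. 258. 197. 286.] 463 med [ 0.5561 -0.3981  0.0509] ztop 0.07768595420819888 top [ 0.5465 -0.3927] 124
scene stopper_small 0.47 [200. 240. 219. 260.] 255 med [ 0.5405 -0.3118  0.0368] ztop 0.05659974850897052 top [ 0.5341 -0.3065] 65
scene stopper_large 0.71 [211. 207. 242. 236.] 677 med [ 0.5169 -0.2393  0.0618] ztop 0.09580048472714102 top [ 0.5062 -0.2302] 144
scene side_arm 0.69 [329. 107. 358. 142.] 634 med [0.5781 0.159  0.1823] ztop 0.2151397671990992 top [0.5688 0.1566] 44
scene flask 0.55 [330. 106. 420. 174.] 3169 med [0.6478 0.1754 0.1718] ztop 0.22409900610440617 top [0.6535 0.2079] 175
scene stirrer 0.58 [313. 140. 401. 198.] 2172 med [0.6688 0.1533 0.0398] ztop 0.04548136308641
[... 2176 characters left out ...]
 [0.5685 0.1829 0.1832] ztop 0.21365329480140713 top [0.564 0.164] 68
side well_plate 0.72 [240. 259. 301. 298.] 1304 med [ 0.4344 -0.0099  0.0126] ztop 0.01538921601207917 top [ 0.4371 -0.0184] 1156
side well_plate 0.64 [167. 242. 205. 285.] 930 med [0.5691 0.1828 0.1826] ztop 0.21300180101330565 top [0.5637 0.1638] 72
side media_bottle 0.76 [161. 188. 190. 248.] 1492 med [ 0.7235 -0.0315  0.0949] ztop 0.1616622741470539 top [ 0.7385 -0.0541] 196
side media_bottle 0.67 [168. 240. 205. 286.] 950 med [0.5698 0.1821 0.1829] ztop 0.2138172151892866 top [0.5647 0.1638] 74
side tip_box 0.59 [183. 170. 222. 212.] 1374 med [ 0.7373 -0.2146  0.0693] ztop 0.09037181715673007 top [ 0.7516 -0.2529] 530
```

```bash
python3 - <<'E'
from h import *
np.set_printoptions(precision=4,suppress=True)
prof=np.array([[-.001,.030],[.006,.030],[.006,.017],[.030,.017],[.030,.012],[.033,.012],[.033,0]])
def pd(r,z,pr=prof):
    a=pr[:-1];b=pr[1:];q=np.c_[z,r][:,None];t=np.clip(((q-a)*(b-a)).sum(-1)/((b-a)**2).sum(-1),0,1)
    return np.linalg.norm(q-a-t[...,None]*(b-a),axis=-1).min(1)
cap=np.array([[.138,.037],[.164,.037],[.164,0]])
s35,c35=np.sin(np.radians(35)),np.cos(np.radians(35))
def res(x,Pc,Pr,full=True):
    f=lambda P:(P-[x[0],x[1],.042+x[3]])@R.from_euler('z',x[2]).as_matrix()
    a=f(Pc);r1=pd(np.hypot(a[:,0],a[:,1]),a[:,2],cap)
    b=f(Pr)-[.09,0,.16];z=b@[s35,0,c35];r=np.linalg.norm(b-z[:,None]*[s35,0,c35],axis=1)
    r2=pd(r,z)
    return np.r_[r1,r2]
alls=[]
for n in("scene","side"):
    D=np.load(f"pics/{n}.npz");p=D["p"].astype(int);W=D["W"]
    near=(np.abs(W[...,0]-.66)<.16)&(np.abs(W[...,1]-.22)<.16)&(W[...,2]>.17)&(W[...,2]<.26)
    hsv=cv2.cvtColor(D["p"],cv2.COLOR_RGB2HSV)
    red=near&(p[...,0]>1.5*p[...,1])&(p[...,0]>45)
    capm=near&(p.max(-1)<60)&~red&(np.hypot(W[...,0]-.652,W[...,1]-.214)<.055)
    for m in(red,capm): print(n,m.sum(),W[m].mean(0),W[m].min(0),W[m].max(0))
    alls.append((W[capm],W[red]))
def go(Pc,Pr,tag):
    x0=[*Pc.mean(0)[:2],np.arctan2(*(Pr.mean(0)-Pc.mean(0))[[1,0]]),0]
    o=least_squares(res,x0,args=(Pc,Pr),loss='soft_l1',f_scale=.002);x=o.x
    c=np.cos(x[2]);s=np.sin(x[2]);print(tag,x,"yawdeg",np.degrees(x[2]),"mouth",x[0]-.09*c,x[1]-.09*s,.202+x[3],"rms",np.median(np.abs(res(x,Pc,Pr))))
for n,(a,b) in zip(("scene","side"),alls): go(a,b,n)
go(np.vstack([a for a,_ in alls]),np.vstack([b for _,b in alls]),"both")
# stopper in tray
sp=np.array([[.040,.030],[.046,.030],[.046,.017],[.070,.017],[.070,.012],[.073,.012],[.073,0]])
Q=[]
for n in("scene","side"):
    W=np.load(f"pics/{n}.npz")["W"];m=(np.hypot(W[...,0]-.546,W[...,1]+.389)<.04)&(W[...,2]>.04)&(W[...,2]<.1);P=W[m];Q.append(P)
    g=lambda x,P:pd(np.hypot(P[:,0]-x[0],P[:,1]-x[1]),P[:,2]-.003-x[2],sp)
    print(n,len(P),least_squares(g,[.546,-.389,0],args=(P,),loss='soft_l1',f_scale=.002).x)
print(least_squares(g,[.546,-.389,0],args=(np.vstack(Q),),loss='soft_l1',f_scale=.002).x)
E
```

```text
scene 56 [0.7164 0.2416 0.2219] [0.6901 0.2257 0.1985] [0.735  0.2611 0.2366]
scene 471 [0.6392 0.1941 0.2035] [0.599  0.1615 0.1826] [0.6686 0.2388 0.2105]
side 408 [0.7078 0.2569 0.2192] [0.6851 0.2235 0.1907] [0.7337 0.278  0.2346]
side 893 [0.6294 0.2126 0.2018] [0.5971 0.1688 0.1807] [0.687  0.2552 0.2146]
scene [0.6312 0.2002 0.5323 0.    ] yawdeg 30.49649164161585 mouth 0.5536085402982421 0.1545725888244322 0.2020210206896982 rms 0.0010686407337163056
side [ 0.6331  0.2029  0.5331 -0.0012] yawdeg 30.545107531689336 mouth 0.555628851121938 0.1571700181842413 0.20083667276935904 rms 0.0006567855858888444
both [ 0.6329  0.2024  0.5334 -0.0009] yawdeg 30.56225556719968 mouth 0.5553964383188156 0.15665097924112636 0.2011459605017997 rms 0.0008373420476471428
scene 435 [ 0.5452 -0.3922  0.0004]
side 195 [ 0.5482 -0.3889 -0.0017]
[ 0.5463 -0.3907 -0.0001]
```

```bash
cat >> h.py <<'E'
np.set_printoptions(precision=4,suppress=True)
YAW=.533;MOUTH=np.array([.5554,.1567,.2012])
def Rdown(yaw): return R.from_euler('xyz',[np.pi,0,yaw])
def Rarm(yaw=YAW):
    z=-axis(yaw);y=np.array([np.sin(yaw),-np.cos(yaw),0]);return R.from_matrix(np.c_[np.cross(y,z),y,z])
def axis(yaw=YAW):
    t=np.radians(35);return np.array([-np.sin(t)*np.cos(yaw),-np.sin(t)*np.sin(yaw),np.cos(t)])
def plan(p,Rt,o=None):
    o=o or get_obs();Rc=R.from_euler('xyz',o["ee_rot"])
    print("at",o["time"],o["tool_pos"],"F",o["wrist_force"],"w",o["width"])
    print("t",Rc.inv().apply(np.asarray(p)-o["tool_pos"]),"a",(Rc.inv()*Rt).as_rotvec())
E
python3 -c "
from h import *
plan([.546,-.391,.19],Rdown(.533))"
```

```text
at 1.3 [ 0.1524 -0.5285  0.1831] F [-0.2016  0.0112 -0.3492] w 0.09384912424925318
t [ 0.4163 -0.023  -0.0069] a [ 0.0001  0.     -0.2522]
```

Call:
step_arm(steps=[{"jaw": 0.6,"tx": 0.05,"ty": -0.003,"tz": -0.007,"az": -0.1},{"jaw": 0.6,"tx": 0.1,"ty": -0.006,"tz": -0.007,"az": -0.2},{"jaw": 0.6,"tx": 0.15,"ty": -0.008,"tz": -0.007,"az": -0.252},{"jaw": 0.6,"tx": 0.2,"ty": -0.01,"tz": -0.007,"az": -0.252},{"jaw": 0.6,"tx": 0.25,"ty": -0.013,"tz": -0.007,"az": -0.252},{"jaw": 0.6,"tx": 0.3,"ty": -0.016,"tz": -0.007,"az": -0.252},{"jaw": 0.6,"tx": 0.35,"ty": -0.02,"tz": -0.007,"az": -0.252},{"jaw": 0.6,"tx": 0.4,"ty": -0.023,"tz": -0.007,"az": -0.252}])

```text
invalid input
```

Call:
step_arm(steps=[{"jaw": 0.6,"tx": 0.016},{"jaw": 0.6,"tx": 0.016},{"jaw": 0.6,"tx": 0.016}])

```text
invalid input
```

```bash
cat >> h.py <<'E'
def wray(u,v,m):
    K=m["intrinsics"];a=np.stack([u-K[0,2],v-K[1,2]],-1)/K[0,0];r=np.linalg.norm(a,axis=-1)
    return np.concatenate([a*(np.sin(r)/np.maximum(r,1e-9))[...,None],np.cos(r)[...,None]],-1)
def wcloud(d,m):
    v,u=np.mgrid[:384,:512];ray=wray(u.astype(float),v.astype(float),m)
    W=ray/ray[...,2:]*d[...,None]@R.from_euler('xyz',m["orientation"]).as_matrix().T+m["origin"]
    W[d<=0]=np.nan;return W
E
python3 - <<'E'
from h import *
m=camera_model("wrist");p,d=snapshot("wrist");print(m)
cv2.imwrite("pics/w1.png",p[:,:,::-1])
W=wcloud(d,m)
plan([.546,-.391,.06],Rdown(.533))
for r in silhouettes("wrist","stopper")+silhouettes("wrist","crown"):
    w=W[r["pixels"]];w=w[~np.isnan(w[:,0])];z=np.percentile(w[:,2],95);t=w[w[:,2]>z-.005]
    print(r["confidence"],np.round(r["rect"]),z,np.median(t,0),(t.min(0)+t.max(0))/2,len(t))
E
```

```text
{'intrinsics': array([[297.3186,   0.    , 254.6743],
       [  0.    , 297.3186, 190.1555],
       [  0.    ,   0.    ,   1.    ]]), 'origin': array([ 0.2266, -0.5069,  0.3841]), 'orientation': array([ 2.8714, -0.0006, -1.2903])}
at 1.35 [ 0.1524 -0.5285  0.1831] F [ 0.0207 -0.316  -0.6671] w 0.09378215864756796
t [ 0.4163 -0.0231  0.1231] a [ 0.0002  0.     -0.2522]
0.87 [274.   0. 325.  30.] 0.07241852205717676 [ 0.353  -0.5242  0.0703] [ 0.3551 -0.5226  0.0709] 310
0.42 [201.   1. 217.   1.] 0.018445748624265467 [ 0.3486 -0.4111  0.0175] [ 0.3491 -0.4113  0.0165] 10
```

View pics/w1.png

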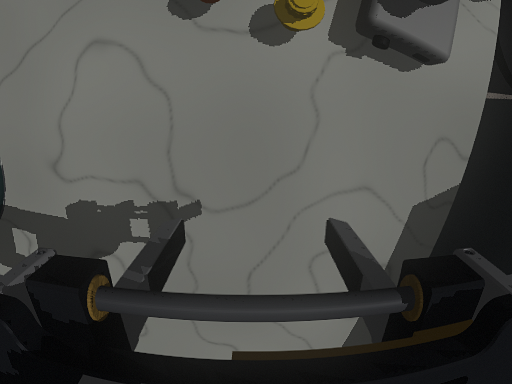

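The arm did not move: the calls were refused, probably because every field is needed. The wrist picture (3 viewed so far) therefore still shows the start view, with the yellow decoy at (300,10).

Call:
step_arm(steps=[{"jaw": 0.6,"tx": 0.05,"ty": -0.003,"tz": -0.007,"ax": 0,"ay": 0,"az": -0.1},{"jaw": 0.6,"tx": 0.1,"ty": -0.006,"tz": -0.007,"ax": 0,"ay": 0,"az": -0.2},{"jaw": 0.6,"tx": 0.15,"ty": -0.008,"tz": -0.007,"ax": 0,"ay": 0,"az": -0.252},{"jaw": 0.6,"tx": 0.2,"ty": -0.01,"tz": -0.007,"ax": 0,"ay": 0,"az": -0.252},{"jaw": 0.6,"tx": 0.25,"ty": -0.013,"tz": -0.007,"ax": 0,"ay": 0,"az": -0.252},{"jaw": 0.6,"tx": 0.3,"ty": -0.016,"tz": -0.007,"ax": 0,"ay": 0,"az": -0.252},{"jaw": 0.6,"tx": 0.35,"ty": -0.02,"tz": -0.007,"ax": 0,"ay": 0,"az": -0.252},{"jaw": 0.6,"tx": 0.4,"ty": -0.023,"tz": -0.007,"ax": 0,"ay": 0,"az": -0.252}])

```text
time: 2.25
tool_pos: [0.5311, -0.3949, 0.1902]
ee_rot: [3.141, 0.0, 0.533]
wrist_force: [-0.3, -1.1, 0.1]
width: 0.0566
```

Call:
step_arm(steps=[{"jaw": 0.6,"tx": 0.016,"ty": 0,"tz": 0,"ax": 0,"ay": 0,"az": 0},{"jaw": 0.6,"tx": 0.016,"ty": 0,"tz": 0,"ax": 0,"ay": 0,"az": 0}])

```text
time: 2.45
tool_pos: [0.5467, -0.3849, 0.1892]
ee_rot: [-3.141, 0.0, 0.537]
wrist_force: [-0.5, 0.2, -0.3]
width: 0.0564
```

```bash
cat > look.py <<'E'
from h import *
m=camera_model("wrist");p,d=snapshot("wrist")
cv2.imwrite("pics/w2.png",p[:,:,::-1])
W=wcloud(d,m);np.savez("pics/w2.npz",p=p,W=W)
plan([.546,-.391,.06],Rdown(.533))
for r in silhouettes("wrist","stopper")+silhouettes("wrist","crown"):
    w=W[r["pixels"]];w=w[~np.isnan(w[:,0])];z=np.percentile(w[:,2],95);t=w[w[:,2]>z-.005]
    print(r["confidence"],np.round(r["rect"]),z,np.median(t,0),(t.min(0)+t.max(0))/2,len(t))
E
python3 look.py
```

```text
at 2.5 [ 0.545  -0.3863  0.1897] F [-0.3091  1.0367 -0.0981] w 0.056586440241587176
t [-0.0013  0.0046  0.1297] a [-0.0003  0.0014  0.0016]
0.85 [198. 264. 226. 297.] 0.25284630128302255 [ 0.5631 -0.3627  0.3205] [ 0.545  -0.3614  0.2851] 40
0.69 [251. 320. 288. 343.] 0.0728162697567178 [ 0.3646 -0.5197  0.0712] [ 0.3628 -0.5208  0.0712] 282
0.68 [233. 154. 281. 202.] 0.07583301639236498 [ 0.5463 -0.3904  0.0742] [ 0.5457 -0.3908  0.0742] 673
0.83 [252. 175. 270. 194.] 0.07660845557253648 [ 0.5462 -0.3913  0.0754] [ 0.5458 -0.3912  0.0746] 326
0.45 [262. 332. 280. 344.] 0.07327937889613544 [ 0.363  -0.5206  0.0722] [ 0.3616 -0.5211  0.0715] 158
```

View pics/w2.png

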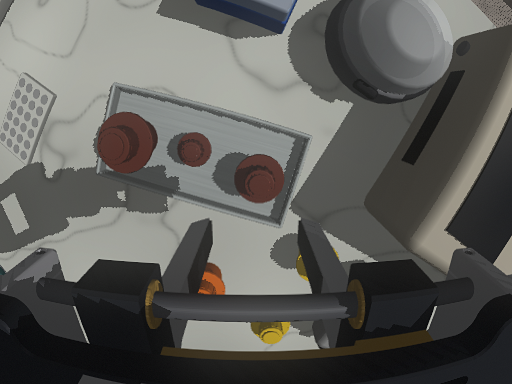

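The wrist picture shows the middle stopper at (260,183), the small one at (194,149) and the large one at (126,142), with the jaws clear of them. All three cameras agree on (0.546, -0.391). Next I go down and grasp.

Call:
step_arm(steps=[{"jaw": 0.6,"tx": -0.001,"ty": 0.005,"tz": 0.04,"ax": 0,"ay": 0,"az": 0},{"jaw": 0.6,"tx": -0.001,"ty": 0.005,"tz": 0.08,"ax": 0,"ay": 0,"az": 0},{"jaw": 0.6,"tx": -0.001,"ty": 0.005,"tz": 0.11,"ax": 0,"ay": 0,"az": 0},{"jaw": 0.6,"tx": -0.001,"ty": 0.005,"tz": 0.127,"ax": 0,"ay": 0,"az": 0},{"jaw": 0.6,"tx": -0.001,"ty": 0.005,"tz": 0.129,"ax": 0,"ay": 0,"az": 0},{"jaw": 0.6,"tx": -0.001,"ty": 0.005,"tz": 0.129,"ax": 0,"ay": 0,"az": 0},{"jaw": 0.6,"tx": -0.001,"ty": 0.005,"tz": 0.129,"ax": 0,"ay": 0,"az": 0}])

```text
time: 3.3
tool_pos: [0.5452, -0.3942, 0.0638]
ee_rot: [3.138, 0.0, 0.53]
wrist_force: [-0.6, -0.6, 0.2]
width: 0.0568
```

Call:
step_arm(steps=[{"jaw": 0.2,"tx": 0,"ty": 0,"tz": 0,"ax": 0,"ay": 0,"az": 0},{"jaw": 0.2,"tx": 0,"ty": 0,"tz": 0,"ax": 0,"ay": 0,"az": 0},{"jaw": 0.2,"tx": 0,"ty": 0,"tz": 0,"ax": 0,"ay": 0,"az": 0},{"jaw": 0.2,"tx": 0,"ty": 0,"tz": 0,"ax": 0,"ay": 0,"az": 0},{"jaw": 0.2,"tx": 0,"ty": 0,"tz": 0,"ax": 0,"ay": 0,"az": 0}])

```text
time: 3.8
tool_pos: [0.5453, -0.3941, 0.0638]
ee_rot: [3.138, 0.0, 0.53]
wrist_force: [0.0, -0.8, -0.5]
width: 0.0211
```

```bash
python3 - <<'E'
from h import *
o=get_obs();print(o["width"],o["tool_pos"],o["ee_rot"])
p,d=snapshot("wrist");q,_=snapshot("scene")
cv2.imwrite("pics/w3.png",np.hstack([cv2.resize(p[90:384,100:420],(400,368)),cv2.resize(q[190:320,100:241],(400,368))])[:,:,::-1])
print(get_obs()["width"])
E
```

```text
0.0210501337237139 [ 0.5453 -0.3941  0.0638] [3.1375 0.     0.5302]
0.01913978533365354
```

View pics/w3.png

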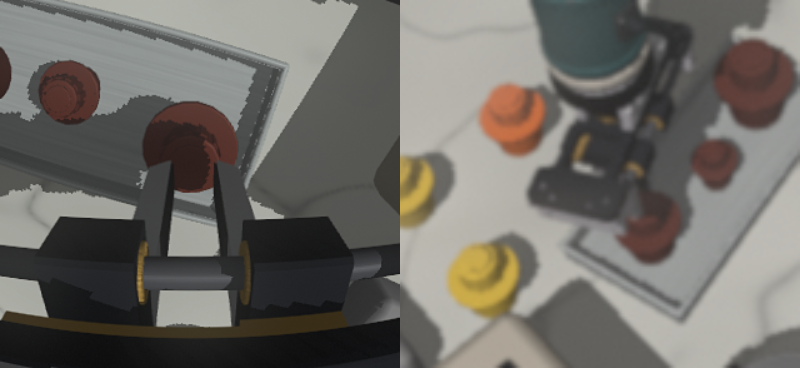

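```bash
python3 - <<'E'
from h import *
m=camera_model("wrist");p,d=snapshot("wrist");W=wcloud(d,m)
o=get_obs();print(o["tool_pos"],o["width"],m["origin"])
T=R.from_euler('xyz',o["ee_rot"]).inv().apply((W-o["tool_pos"]).reshape(-1,3)).reshape(W.shape)
pi=p.astype(int);red=(pi[...,0]>1.5*pi[...,1])&(pi[...,0]>40)
near=(np.abs(T[...,0])<.05)&(np.abs(T[...,1])<.05)&(W[...,2]>.04)
for n,mm in(("red",near&red),("oth",near&~red)):
    t=T[mm];print(n,len(t))
    for a in np.arange(-.05,.07,.006):
        s=t[(t[:,2]>a)&(t[:,2]<a+.006)]
        if len(s)>4:print("tz %.3f"%a,len(s),np.percentile(s,[2,50,98],axis=0)[:,:2].T.ravel())
w=W[near&red];z=np.percentile(w[:,2],97);print(z,w[w[:,2]>z-.004].mean(0))
E
```

```text
[ 0.5452 -0.3941  0.0637] 0.01880029923555247 [ 0.6114 -0.354   0.2647]
red 1714
tz -0.014 300 [-0.011   0.0051  0.0141 -0.0116  0.0063  0.0118]
tz -0.008 85 [-0.011   0.0106  0.0177  0.0035  0.0097  0.0148]
tz -0.002 10 [0.0058 0.0124 0.0145 0.008  0.0111 0.0139]
tz 0.004 8 [0.0053 0.0117 0.0145 0.0081 0.0121 0.0148]
tz 0.010 1104 [-0.0254  0.0199  0.0299 -0.0217  0.009   0.0256]
tz 0.016 207 [-0.0261  0.0196  0.0305 -0.0217  0.0098  0.0252]
oth 38243
tz -0.050 228 [-0.0066  0.009   0.0097 -0.0209  0.0093  0.0206]
tz -0.044 175 [ 0.0038  0.0091  0.0098 -0.0209  0.0093  0.0207]
tz -0.038 193 [-0.0073  0.0092  0.0097 -0.0209  0.0092  0.0207]
tz -0.032 128 [ 0.0037  0.0093  0.0097 -0.0204 -0.0099  0.0198]
tz -0.026 41 [-0.0079  0.0085  0.0093 -0.0147  0.0092  0.0149]
tz -0.014 995 [-0.0119  0.005   0.0172 -0.0165 -0.0028  0.0069]
tz -0.008 188 [-0.0133  0.0154  0.0195 -0.0192 -0.0075  0.0084]
tz -0.002 94 [ 0.0042  0.0176  0.0196 -0.019  -0.0032  0.012 ]
tz 0.004 90 [ 0.0041  0.0175  0.0196 -0.0193 -0.004   0.0144]
tz 0.010 597 [-0.0096  0.0112  0.0285 -0.0309 -0.023   0.009 ]
tz 0.016 135 [-0.0092  0.0181  0.0316 -0.0313 -0.0174  0.022 ]
0.07550329841752779 [ 0.5505 -0.395   0.0737]
```

```bash
python3 - <<'E'
from h import *
D=np.load("pics/w2.npz");W=D["W"];tp=np.array([.545,-.3863,.1897])
T=R.from_euler('xyz',[np.pi,0,.533]).inv().apply((W-tp).reshape(-1,3)).reshape(W.shape)
for (u,v) in [(207,225),(207,235),(200,250),(190,270),(305,225),(308,240),(320,260),(330,290)]: print(u,v,T[v,u])
m=(np.abs(T[...,0])<.03)&(np.abs(T[...,1])<.06)&(T[...,2]<.06)
print("max tz of fingers",np.percentile(T[m],[50,95,99,100],axis=0))
E
```

```text
207 225 [ 0.0099 -0.0301 -0.0307]
207 235 [ 0.0076 -0.0288 -0.0406]
200 250 [ 0.0095 -0.0288 -0.0642]
190 270 [ 0.0102 -0.0298 -0.0858]
305 225 [ 0.011   0.0304 -0.0329]
308 240 [ 0.0099  0.029  -0.0524]
320 260 [ 0.0115  0.0304 -0.0783]
330 290 [ 0.0118  0.0294 -0.1041]
max tz of fingers [[ 0.0244 -0.     -0.1451]
 [ 0.0293  0.0512 -0.0631]
 [ 0.0299  0.0589 -0.0336]
 [ 0.03    0.06   -0.0208]]
```

The fingers closed above the crown. In the wrist cloud the fingertips are about 21 mm *behind* the reported TCP, not 8 mm ahead of it, so I'll allow for that. I'll open again, go 31 mm deeper and regrip.

Call:
step_arm(steps=[{"jaw": 0.6,"tx": 0.001,"ty": -0.002,"tz": 0,"ax": 0,"ay": 0,"az": 0},{"jaw": 0.6,"tx": 0.001,"ty": -0.002,"tz": 0,"ax": 0,"ay": 0,"az": 0},{"jaw": 0.6,"tx": 0.001,"ty": -0.002,"tz": 0,"ax": 0,"ay": 0,"az": 0},{"jaw": 0.6,"tx": 0.001,"ty": -0.002,"tz": 0,"ax": 0,"ay": 0,"az": 0},{"jaw": 0.6,"tx": 0.001,"ty": -0.002,"tz": 0.01,"ax": 0,"ay": 0,"az": 0},{"jaw": 0.6,"tx": 0.001,"ty": -0.002,"tz": 0.02,"ax": 0,"ay": 0,"az": 0},{"jaw": 0.6,"tx": 0.001,"ty": -0.002,"tz": 0.028,"ax": 0,"ay": 0,"az": 0},{"jaw": 0.6,"tx": 0.001,"ty": -0.002,"tz": 0.03,"ax": 0,"ay": 0,"az": 0}])

```text
time: 4.75
tool_pos: [0.544, -0.3911, 0.031]
ee_rot: [3.142, 0.001, 0.53]
wrist_force: [0.0, 0.2, -0.1]
width: 0.0563
```

Call:
step_arm(steps=[{"jaw": 0.3,"tx": 0,"ty": 0,"tz": 0,"ax": 0,"ay": 0,"az": 0},{"jaw": 0.2,"tx": 0,"ty": 0,"tz": 0,"ax": 0,"ay": 0,"az": 0},{"jaw": 0.1,"tx": 0,"ty": 0,"tz": 0,"ax": 0,"ay": 0,"az": 0},{"jaw": 0,"tx": 0,"ty": 0,"tz": 0,"ax": 0,"ay": 0,"az": 0},{"jaw": 0,"tx": 0,"ty": 0,"tz": 0,"ax": 0,"ay": 0,"az": 0}])

```text
time: 5.25
tool_pos: [0.5442, -0.3913, 0.0315]
ee_rot: [3.141, 0.001, 0.53]
wrist_force: [1.0, -0.7, 0.4]
width: 0.0334
```

The grip holds at 33.4 mm, which is the 34 mm head. The stopper's base is 28.5 mm ahead of the reported TCP. Now I lift.

Call:
step_arm(steps=[{"jaw": 0,"tx": 0,"ty": 0,"tz": -0.02,"ax": 0,"ay": 0,"az": 0},{"jaw": 0,"tx": 0,"ty": 0,"tz": -0.05,"ax": 0,"ay": 0,"az": 0},{"jaw": 0,"tx": 0,"ty": 0,"tz": -0.09,"ax": 0,"ay": 0,"az": 0},{"jaw": 0,"tx": 0,"ty": 0,"tz": -0.13,"ax": 0,"ay": 0,"az": 0},{"jaw": 0,"tx": 0,"ty": 0,"tz": -0.17,"ax": 0,"ay": 0,"az": 0},{"jaw": 0,"tx": 0,"ty": 0,"tz": -0.21,"ax": 0,"ay": 0,"az": 0},{"jaw": 0,"tx": 0,"ty": 0,"tz": -0.25,"ax": 0,"ay": 0,"az": 0},{"jaw": 0,"tx": 0,"ty": 0,"tz": -0.28,"ax": 0,"ay": 0,"az": 0}])

```text
time: 6.05
tool_pos: [0.5444, -0.3909, 0.3149]
ee_rot: [3.137, 0.0, 0.53]
wrist_force: [0.7, -0.7, -0.9]
width: 0.0335
```

```bash
python3 -c "
from h import *
plan([.46,.10,.32],Rdown(.533))
plan([.46,.10,.32],Rarm())
a=R.from_euler('xyz',[0,0,0])
print((Rdown(.533).inv()*Rarm()).as_rotvec(), axis(), MOUTH+axis()*.0685)"
```

```text
at 6.05 [ 0.5444 -0.3909  0.3149] F [ 0.7477 -0.733  -0.853 ] w 0.033539025452149304
t [ 0.1754 -0.4662 -0.007 ] a [ 0.0042  0.     -0.0029]
at 6.05 [ 0.5444 -0.3909  0.3149] F [ 0.7477 -0.733  -0.853 ] w 0.033539025452149304
t [ 0.1754 -0.4662 -0.007 ] a [ 0.0049  0.6109 -0.0015]
[0.     0.6109 0.    ] [-0.494  -0.2914  0.8192] [0.5216 0.1367 0.2573]
```

Call:
step_arm(steps=[{"jaw": 0,"tx": 0.017,"ty": -0.046,"tz": 0,"ax": 0,"ay": 0,"az": 0},{"jaw": 0,"tx": 0.035,"ty": -0.093,"tz": 0,"ax": 0,"ay": 0,"az": 0},{"jaw": 0,"tx": 0.052,"ty": -0.139,"tz": 0,"ax": 0,"ay": 0,"az": 0},{"jaw": 0,"tx": 0.07,"ty": -0.186,"tz": -0.005,"ax": 0,"ay": 0.1,"az": 0},{"jaw": 0,"tx": 0.087,"ty": -0.232,"tz": -0.007,"ax": 0,"ay": 0.2,"az": 0},{"jaw": 0,"tx": 0.105,"ty": -0.28,"tz": -0.007,"ax": 0,"ay": 0.3,"az": 0},{"jaw": 0,"tx": 0.122,"ty": -0.326,"tz": -0.007,"ax": 0,"ay": 0.4,"az": 0},{"jaw": 0,"tx": 0.14,"ty": -0.373,"tz": -0.007,"ax": 0,"ay": 0.5,"az": 0}])

```text
time: 6.85
tool_pos: [0.4759, 0.0028, 0.321]
ee_rot: [3.136, -0.504, 0.532]
wrist_force: [-0.4, -0.1, -0.6]
width: 0.0333
```

```bash
python3 -c "
from h import *
plan([.46,.10,.32],Rarm())"
```

```text
at 6.85 [0.4759 0.0028 0.321 ] F [-0.4269 -0.139  -0.5669] w 0.03328370563357881
t [ 0.0307 -0.0919  0.0176] a [ 0.006   0.1064 -0.0002]
```

Call:
step_arm(steps=[{"jaw": 0,"tx": 0.015,"ty": -0.045,"tz": 0.01,"ax": 0.005,"ay": 0.05,"az": 0},{"jaw": 0,"tx": 0.031,"ty": -0.092,"tz": 0.018,"ax": 0.005,"ay": 0.107,"az": 0},{"jaw": 0,"tx": 0.031,"ty": -0.092,"tz": 0.018,"ax": 0.005,"ay": 0.107,"az": 0},{"jaw": 0,"tx": 0.031,"ty": -0.092,"tz": 0.018,"ax": 0.005,"ay": 0.107,"az": 0}])

```text
time: 7.25
tool_pos: [0.4593, 0.1013, 0.3199]
ee_rot: [3.139, -0.611, 0.537]
wrist_force: [1.4, 0.4, -0.9]
width: 0.0335
```

```bash
cat > chk.py <<'E'
from h import *
# held stopper vs arm, all in one look
sp=np.array([[0.001,.0205],[.040,.025],[.040,.030],[.046,.030],[.046,.017],[.070,.017],[.070,.012],[.073,.012],[.073,0]])
def pd(r,z,pr=sp):
    a=pr[:-1];b=pr[1:];q=np.c_[z,r][:,None];t=np.clip(((q-a)*(b-a)).sum(-1)/((b-a)**2).sum(-1),0,1)
    return np.linalg.norm(q-a-t[...,None]*(b-a),axis=-1).min(1)
o=get_obs();tp=o["tool_pos"];Rt=R.from_euler('xyz',o["ee_rot"])
plan(MOUTH+axis()*.0685,Rarm(),o)
S=[]
base0=tp+Rt.apply([0,0,.0285])
mw=camera_model("wrist")
for n in("scene","side","wrist"):
    if n=="wrist": mw=camera_model(n)
    p,d=snapshot(n);W=wcloud(d,mw) if n=="wrist" else cloud(n,d)
    np.savez(f"pics/c_{n}.npz",p=p,W=W)
    pi=p.astype(int);T=Rt.inv().apply((W-base0).reshape(-1,3)).reshape(W.shape)
    m=(pi[...,0]>1.4*pi[...,1])&(pi[...,0]>35)&(np.hypot(T[...,0],T[...,1])<.045)&(np.abs(T[...,2]+.03)<.06)
    P=W[m];S.append(P)
    if len(P)<30: print(n,len(P));continue
    def f(x,P):
        a=Rt.apply(R.from_euler('xyz',[x[3],x[4],0]).apply([0,0,-1]));q=P-base0-Rt.apply(x[:3]);z=q@a;r=np.linalg.norm(q-z[:,None]*a,axis=1);return pd(r,z)
    s=least_squares(f,[0]*5,args=(P,),loss='soft_l1',f_scale=.002,x_scale=[.01]*3+[.1]*2)
    print(n,len(P),"tool-frame offset mm, tilt deg",s.x[:3]*1e3,np.degrees(s.x[3:]),np.median(f(s.x,P)))
P=np.vstack([s for s in S if len(s)>=30]);s=least_squares(f,[0]*5,args=(P,),loss='soft_l1',f_scale=.002,x_scale=[.01]*3+[.1]*2)
print("all",s.x[:3]*1e3,np.degrees(s.x[3:]))
E
python3 chk.py; python3 - <<'E'
import numpy as np,cv2
a,b=[np.load(f"pics/c_{n}.npz")["p"] for n in("side","wrist")]
cv2.imwrite("pics/c1.png",np.hstack([cv2.resize(a[150:342,60:316],(400,300)),cv2.resize(b,(400,300))])[:,:,::-1])
E
```

```text
at 7.25 [0.4593 0.1013 0.3199] F [ 1.446  0.41  -0.937] w 0.03350887645022373
t [0.0227 0.0011 0.0924] a [ 0.0008 -0.0006  0.003 ]
scene 136 tool-frame offset mm, tilt deg [-0.0297  3.3439 -0.8258] [ 0.32   -0.3399] 0.0009294714635842832
side 215 tool-frame offset mm, tilt deg [3.1192 2.4433 2.2013] [-0.593  -0.1212] 0.0004779010573593562
wrist 4096 tool-frame offset mm, tilt deg [1.13   2.6204 0.2407] [-0.715   0.0965] 0.00040302408738616263
all [1.4363 2.412  0.2987] [-0.784   0.2077]
```

View pics/c1.png

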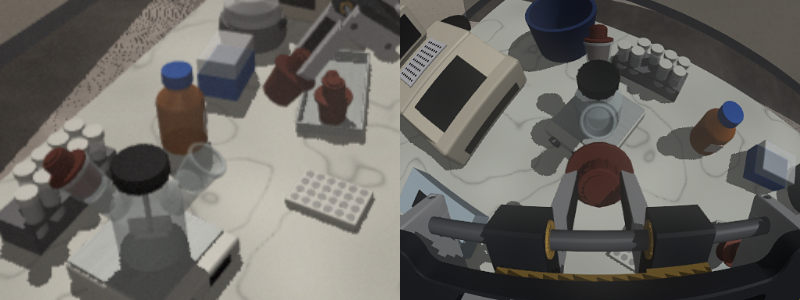

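The side view shows the stopper held straight along the tool axis, and the wrist view shows the open mouth at about (600,120) just ahead of it. The tool-axis offset also holds when tilted. Now I locate the flask from the wrist camera as well, so both errors are measured with the same camera.

```bash
cat > fl.py <<'E'
from h import *
import sys
prof=np.array([[-.001,.030],[.006,.030],[.006,.017],[.030,.017],[.030,.012],[.033,.012],[.033,0]])
cap=np.array([[.138,.037],[.164,.037],[.164,0]])
def pd(r,z,pr):
    a=pr[:-1];b=pr[1:];q=np.c_[z,r][:,None];t=np.clip(((q-a)*(b-a)).sum(-1)/((b-a)**2).sum(-1),0,1)
    return np.linalg.norm(q-a-t[...,None]*(b-a),axis=-1).min(1)
s35,c35=np.sin(np.radians(35)),np.cos(np.radians(35))
def res(x,Pc,Pr):
    f=lambda P:(P-[x[0],x[1],.042+x[3]])@R.from_euler('z',x[2]).as_matrix()
    a=f(Pc);b=f(Pr)-[.09,0,.16];z=b@[s35,0,c35]
    return np.r_[pd(np.hypot(a[:,0],a[:,1]),a[:,2],cap),pd(np.linalg.norm(b-z[:,None]*[s35,0,c35],axis=1),z,prof)]
for n in sys.argv[1:]:
    D=np.load(f"pics/c_{n}.npz");p=D["p"].astype(int);W=D["W"]
    hi=(W[...,2]>.17)&(W[...,2]<.26)
    red=hi&(p[...,0]>1.4*p[...,1])&(p[...,0]>35)&(np.hypot(W[...,0]-.717,W[...,1]-.254)<.05)
    c=hi&(p.max(-1)<60)&~red&(np.hypot(W[...,0]-.633,W[...,1]-.2024)<.045)
    Pc,Pr=W[c],W[red]
    x=least_squares(res,[.633,.202,.533,0],args=(Pc,Pr),loss='soft_l1',f_scale=.002).x
    M=np.array([x[0]-.09*np.cos(x[2]),x[1]-.09*np.sin(x[2]),.202+x[3]])
    print(n,len(Pc),len(Pr),x,"mouth",M,"minus MOUTH in arm-tool frame mm",Rarm().inv().apply(M-MOUTH)*1e3,np.median(res(x,Pc,Pr)))
    # rim points: ring radius ~24-29 within 3mm of mouth plane
    A=Rarm().inv().apply((W-MOUTH).reshape(-1,3)).reshape(W.shape)
    g=(np.abs(A[...,2])<.006)&(np.abs(np.hypot(A[...,0],A[...,1])-.026)<.008)
    q=A[g]
    if len(q)>20:
        f=lambda y:np.hypot(q[:,0]-y[0],q[:,1]-y[1])-y[2]
        s=least_squares(f,[0,0,.027],loss='soft_l1',f_scale=.002).x;print("  rim",len(q),s*1e3,"z",np.percentile(q[:,2],[2,50,98])*1e3)
E
python3 fl.py scene side wrist
```

```text
scene 530 212 [0.6312 0.1997 0.5351 0.0001] mouth [0.5538 0.1539 0.2021] minus MOUTH in arm-tool frame mm [-1.8292  1.6124 -2.372 ] 0.0010344198623604035
  rim 160 [-0.4072  3.4575 26.3242] z [-4.2881 -0.4828  5.411 ]
side 989 460 [ 0.6332  0.2027  0.5371 -0.0012] mouth [0.5559 0.1567 0.2008] minus MOUTH in arm-tool frame mm [0.0798 0.2559 0.5511] 0.0006590758771169332
  rim 231 [ 1.2992 -2.4811 26.913 ] z [-0.9001  1.5809  5.6677]
wrist 2256 549 [ 0.6308  0.2014  0.5347 -0.0005] mouth [0.5534 0.1555 0.2015] minus MOUTH in arm-tool frame mm [-1.7384 -0.0364 -1.5895] 0.0004549410570178526
  rim 800 [-0.9765 -0.5812 26.7549] z [-2.9382 -1.2076  4.2932]
```

```bash
cat >> h.py <<'E'
def goal(d,off=(-.0028,-.0023,-.0017)): return MOUTH+axis()*(.0285+d)+Rarm().apply(off)
E
python3 -c "
from h import *
plan(goal(.015),Rarm())"
```

```text
at 7.4 [0.4609 0.0991 0.3198] F [ 0.4598 -0.0954 -1.7249] w 0.03336276946309771
t [ 0.0198 -0.0041  0.1154] a [ 0.0023  0.0002 -0.0014]
```

```bash
python3 -c "
from h import *
for i in range(3): plan(goal(.015,(0,0,0)),Rarm()); snapshot('scene')
"; python3 chk.py; python3 fl.py scene side wrist
```

```text
at 7.4 [0.4609 0.0991 0.3198] F [ 0.4598 -0.0954 -1.7249] w 0.03336276946309771
t [ 0.0226 -0.0019  0.1171] a [ 0.0023  0.0002 -0.0014]
at 7.45 [0.4611 0.099  0.3197] F [ 0.384   0.0439 -1.905 ] w 0.03307439017919628
t [ 0.0226 -0.0021  0.117 ] a [ 0.0022  0.0003 -0.002 ]
at 7.5 [0.4611 0.099  0.3197] F [ 0.3903 -0.0815 -0.4437] w 0.03369224773545314
t [ 0.0226 -0.0021  0.1169] a [ 0.0021  0.0003 -0.0022]
at 7.55 [0.4611 0.099  0.3196] F [-0.2488 -0.2344 -1.0946] w 0.03337546923367278
t [ 0.0227 -0.002   0.0918] a [ 0.0019  0.0004 -0.0023]
scene 133 tool-frame offset mm, tilt deg [ 1.792   1.1557 -0.5878] [0.015  0.4557] 0.0009106879703279709
side 211 tool-frame offset mm, tilt deg [2.6198 0.3722 2.1213] [-0.2787 -0.2571] 0.0004736919715811925
wrist 4087 tool-frame offset mm, tilt deg [ 0.9924 -0.0623  0.0804] [-0.489   0.0946] 0.00040932018025768846
all [1.4106 0.1152 0.15  ] [-0.5748  0.2671]
scene 529 211 [0.631 0.2   0.531 0.   ] mouth [0.5534 0.1545 0.202 ] minus MOUTH in arm-tool frame mm [-1.8566  0.9261 -2.3317] 0.0009827483564687767
  rim 156 [-0.596   3.7848 26.648 ] z [-4.1148 -0.7915  5.7614]
side 986 458 [ 0.6331  0.2029  0.5327 -0.0012] mouth [0.5556 0.1572 0.2008] minus MOUTH in arm-tool frame mm [ 0.1233 -0.3103  0.5682] 0.0006649052004524154
  rim 227 [ 1.3556 -2.339  26.6921] z [-0.7132  1.368   5.5859]
wrist 2262 563 [ 0.6308  0.2014  0.5347 -0.0005] mouth [0.5533 0.1555 0.2015] minus MOUTH in arm-tool frame mm [-1.8073 -0.0256 -1.6003] 0.00048558993380237725
  rim 800 [-1.0058 -0.525  26.7074] z [-2.8686 -1.2176  4.649 ]
```

Call:
step_arm(steps=[{"jaw": 0,"tx": 0.0198,"ty": -0.0023,"tz": 0.03,"ax": 0.002,"ay": 0,"az": -0.002},{"jaw": 0,"tx": 0.0198,"ty": -0.0023,"tz": 0.06,"ax": 0.002,"ay": 0,"az": -0.002},{"jaw": 0,"tx": 0.0198,"ty": -0.0023,"tz": 0.09,"ax": 0.002,"ay": 0,"az": -0.002},{"jaw": 0,"tx": 0.0198,"ty": -0.0023,"tz": 0.108,"ax": 0.002,"ay": 0,"az": -0.002},{"jaw": 0,"tx": 0.0198,"ty": -0.0023,"tz": 0.115,"ax": 0.002,"ay": 0,"az": -0.002},{"jaw": 0,"tx": 0.0198,"ty": -0.0023,"tz": 0.115,"ax": 0.002,"ay": 0,"az": -0.002},{"jaw": 0,"tx": 0.0198,"ty": -0.0023,"tz": 0.115,"ax": 0.002,"ay": 0,"az": -0.002}])

```text
time: 8.4
tool_pos: [0.5309, 0.1428, 0.2379]
ee_rot: [3.141, -0.612, 0.534]
wrist_force: [0.5, 0.3, -0.4]
width: 0.0336
```

```bash
sed -i 's/off=(-.0028,-.0023,-.0017)/off=(-.0029,-.0002,-.0017)/' h.py; python3 - <<'E'
from h import *
ims=[snapshot(n)[0] for n in("scene","side")]
plan(goal(-.028),Rarm())
cv2.imwrite("pics/e1.png",np.hstack([cv2.resize(ims[0][85:205,300:440],(400,343)),cv2.resize(ims[1][190:340,80:255],(400,343))])[:,:,::-1])
E
```

```text
at 8.5 [0.531  0.1427 0.2387] F [ 0.3755 -0.6774 -0.6583] w 0.03343343519935702
t [-0.0015  0.      0.0446] a [ 0.0012 -0.0024  0.0007]
```

View pics/e1.png

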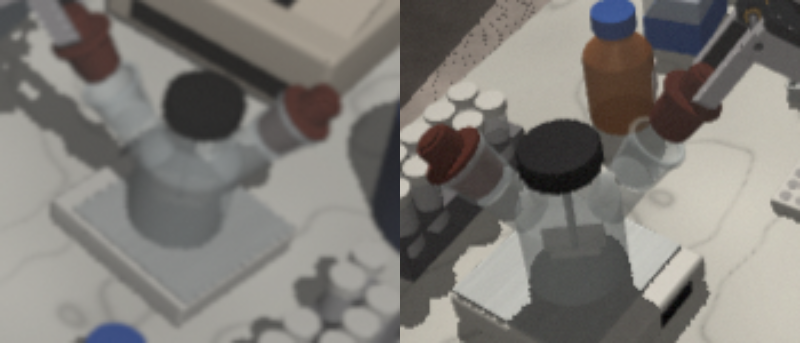

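Both views show the stopper on the arm's axis just above the mouth. Next I insert it in small steps while watching the force.

Call:
step_arm(steps=[{"jaw": 0,"tx": -0.0015,"ty": 0,"tz": 0.006,"ax": 0.001,"ay": -0.002,"az": 0},{"jaw": 0,"tx": -0.0015,"ty": 0,"tz": 0.012,"ax": 0.001,"ay": -0.002,"az": 0},{"jaw": 0,"tx": -0.0015,"ty": 0,"tz": 0.018,"ax": 0.001,"ay": -0.002,"az": 0},{"jaw": 0,"tx": -0.0015,"ty": 0,"tz": 0.024,"ax": 0.001,"ay": -0.002,"az": 0},{"jaw": 0,"tx": -0.0015,"ty": 0,"tz": 0.024,"ax": 0.001,"ay": -0.002,"az": 0}])

```text
time: 9.0
tool_pos: [0.5415, 0.1493, 0.2163]
ee_rot: [-3.14, -0.609, 0.533]
wrist_force: [-0.3, -0.1, -1.1]
width: 0.0332
```

```bash
python3 -c "
from h import *
plan(goal(-.030),Rarm())"
```

```text
at 9.0 [0.5415 0.1493 0.2163] F [-0.3394 -0.1136 -1.1307] w 0.03316221616406395
t [0.0014 0.0006 0.0212] a [-0.0013  0.002   0.0003]
```

Call:
step_arm(steps=[{"jaw": 0,"tx": 0.001,"ty": 0,"tz": 0.005,"ax": -0.001,"ay": 0.002,"az": 0},{"jaw": 0,"tx": 0.001,"ty": 0,"tz": 0.009,"ax": -0.001,"ay": 0.002,"az": 0},{"jaw": 0,"tx": 0.001,"ty": 0,"tz": 0.013,"ax": -0.001,"ay": 0.002,"az": 0},{"jaw": 0,"tx": 0.001,"ty": 0,"tz": 0.013,"ax": -0.001,"ay": 0.002,"az": 0}])

```text
time: 9.4
tool_pos: [0.5484, 0.1537, 0.2053]
ee_rot: [-3.141, -0.61, 0.533]
wrist_force: [0.2, -0.3, -1.9]
width: 0.0332
```

```bash
python3 -c "
from h import *
plan(goal(-.030),Rarm())"
```

```text
at 9.4 [0.5484 0.1537 0.2053] F [ 0.2202 -0.2543 -1.8772] w 0.03317490705587544
t [0.0009 0.0008 0.0075] a [-0.001   0.0012  0.0001]
```

Call:
step_arm(steps=[{"jaw": 0,"tx": 0.001,"ty": 0,"tz": 0.003,"ax": -0.001,"ay": 0.001,"az": 0},{"jaw": 0,"tx": 0.001,"ty": 0,"tz": 0.006,"ax": -0.001,"ay": 0.001,"az": 0},{"jaw": 0,"tx": 0.001,"ty": 0,"tz": 0.006,"ax": -0.001,"ay": 0.001,"az": 0}])

```text
time: 9.7
tool_pos: [0.552, 0.1559, 0.2004]
ee_rot: [-3.141, -0.61, 0.533]
wrist_force: [0.9, 0.2, -0.5]
width: 0.0332
```

```bash
python3 -c "
from h import *
plan(goal(-.030),Rarm())"; python3 chk.py;python3 fl.py scene side wrist
```

```text
at 9.7 [0.552  0.1559 0.2004] F [ 0.9124  0.2016 -0.4802] w 0.03324977777407911
t [0.0002 0.0009 0.0011] a [-0.0003  0.0008 -0.    ]
at 9.7 [0.552  0.1559 0.2004] F [ 0.9124  0.2016 -0.4802] w 0.03324977777407911
t [ 0.0031  0.001  -0.0672] a [-0.0003  0.0008 -0.    ]
scene 131 tool-frame offset mm, tilt deg [ 1.8361  1.6632 -0.8279] [-0.7456  0.5018] 0.0009737064134354642
side 340 tool-frame offset mm, tilt deg [1.9263 1.052  1.7691] [-0.7582 -1.2814] 0.0005766225669194009
wrist 4287 tool-frame offset mm, tilt deg [ 1.2848  0.387  -0.3183] [-0.5919  0.1306] 0.0004057946464400171
all [ 1.5329  0.4444 -0.2629] [-0.7626  0.1963]
scene 529 212 [0.631  0.2    0.5245 0.    ] mouth [0.5531 0.155  0.202 ] minus MOUTH in arm-tool frame mm [-1.8995  0.3226 -2.3119] 0.0009195434875786251
  rim 109 [-1.3752  1.1979 27.3734] z [-5.8407 -1.7942  4.1133]
side 982 457 [ 0.6331  0.2028  0.5335 -0.0012] mouth [0.5557 0.1571 0.2008] minus MOUTH in arm-tool frame mm [ 0.1176 -0.1944  0.5498] 0.0006266362255127571
  rim 178 [-0.3144  0.3299 27.555 ] z [-5.0057  0.6844  5.1889]
wrist 5946 1311 [ 0.6306  0.2015  0.5337 -0.0006] mouth [0.5531 0.1557 0.2014] minus MOUTH in arm-tool frame mm [-1.8595 -0.3001 -1.5923] 0.00040832699326699695
  rim 412 [-3.6665 -0.7855 30.3713] z [-2.6071 -0.9905  3.1455]
```

Depth is about 29 mm, forces are near zero and the flask hasn't moved. I release and back off along the axis.

Call:
step_arm(steps=[{"jaw": 0.6,"tx": 0,"ty": 0,"tz": 0,"ax": 0,"ay": 0,"az": 0},{"jaw": 0.6,"tx": 0,"ty": 0,"tz": 0,"ax": 0,"ay": 0,"az": 0},{"jaw": 0.6,"tx": 0,"ty": 0,"tz": 0,"ax": 0,"ay": 0,"az": 0},{"jaw": 0.6,"tx": 0,"ty": 0,"tz": 0,"ax": 0,"ay": 0,"az": 0},{"jaw": 0.6,"tx": 0,"ty": 0,"tz": -0.02,"ax": 0,"ay": 0,"az": 0},{"jaw": 0.6,"tx": 0,"ty": 0,"tz": -0.05,"ax": 0,"ay": 0,"az": 0},{"jaw": 0.3,"tx": 0,"ty": 0,"tz": -0.06,"ax": 0,"ay": 0,"az": 0},{"jaw": 0,"tx": 0,"ty": 0,"tz": -0.06,"ax": 0,"ay": 0,"az": 0}])

```text
time: 10.65
tool_pos: [0.5232, 0.138, 0.2527]
ee_rot: [3.138, -0.615, 0.534]
wrist_force: [0.2, -0.0, 0.6]
width: 0.044
```

Call:
step_arm(steps=[{"jaw": 0,"tx": 0,"ty": 0,"tz": 0,"ax": 0,"ay": 0,"az": 0},{"jaw": 0,"tx": 0,"ty": 0,"tz": 0,"ax": 0,"ay": 0,"az": 0},{"jaw": 0,"tx": 0,"ty": 0,"tz": 0,"ax": 0,"ay": 0,"az": 0},{"jaw": 0,"tx": 0,"ty": 0,"tz": 0,"ax": 0,"ay": 0,"az": 0}])

```text
time: 11.05
tool_pos: [0.5231, 0.1382, 0.2516]
ee_rot: [3.14, -0.613, 0.534]
wrist_force: [0.1, 0.3, -0.2]
width: 0.0119
```

```bash
cat > chk2.py <<'E'
from h import *
# stopper pose in arm frame (tool-like axes at nominal MOUTH)
sp=np.array([[.040,.030],[.046,.030],[.046,.017],[.070,.017],[.070,.012],[.073,.012],[.073,0]])
def pd(r,z,pr=sp):
    a=pr[:-1];b=pr[1:];q=np.c_[z,r][:,None];t=np.clip(((q-a)*(b-a)).sum(-1)/((b-a)**2).sum(-1),0,1)
    return np.linalg.norm(q-a-t[...,None]*(b-a),axis=-1).min(1)
plan(goal(0,(0,0,0)),Rarm());Rt=Rarm()
for n in("scene","side","wrist"):
    mw=camera_model(n);p,d=snapshot(n);W=wcloud(d,mw) if n=="wrist" else cloud(n,d)
    np.savez(f"pics/c_{n}.npz",p=p,W=W)
    pi=p.astype(int);T=Rt.inv().apply((W-MOUTH).reshape(-1,3)).reshape(W.shape)
    m=(pi[...,0]>1.4*pi[...,1])&(pi[...,0]>35)&(np.hypot(T[...,0],T[...,1])<.045)&(T[...,2]<-.002)&(T[...,2]>-.06)
    P=T[m]
    def f(x,P):
        a=R.from_euler('xyz',[x[3],x[4],0]).apply([0,0,-1]);q=P-x[:3];z=q@a;return pd(np.linalg.norm(q-z[:,None]*a,axis=1),z)
    s=least_squares(f,[0,0,.03,0,0],args=(P,),loss='soft_l1',f_scale=.002,x_scale=[.01]*3+[.1]*2)
    print(n,len(P),"base in arm-tool frame mm (z=depth), tilt",s.x[:3]*1e3,np.degrees(s.x[3:]),np.median(f(s.x,P)))
E
python3 chk2.py; python3 fl.py scene side wrist | grep mouth
```

```text
at 11.05 [0.5231 0.1382 0.2516] F [ 0.111   0.3321 -0.2134] w 0.011889514891540992
t [0.0015 0.0004 0.0341] a [ 0.0016 -0.0023  0.0005]
scene 121 base in arm-tool frame mm (z=depth), tilt [-2.6974  2.1339 31.0381] [-0.5189 -0.3934] 0.0010645151597207109
side 406 base in arm-tool frame mm (z=depth), tilt [ 0.063   0.0362 33.8688] [-0.1805 -0.0273] 0.0006122157708156745
wrist 2825 base in arm-tool frame mm (z=depth), tilt [-2.1474 -0.5975 31.6527] [-0.0696  0.1237] 0.000428961468014577
scene 531 214 [0.6312 0.1997 0.53   0.    ] mouth [0.5536 0.1542 0.202 ] minus MOUTH in arm-tool frame mm [-1.8523  1.1894 -2.3158] 0.0010175720880946926
side 987 452 [ 0.6333  0.2027  0.5361 -0.0012] mouth [0.5559 0.1567 0.2008] minus MOUTH in arm-tool frame mm [0.1711 0.2783 0.5491] 0.0006561833294054381
wrist 3889 894 [ 0.6307  0.2015  0.5346 -0.0006] mouth [0.5533 0.1556 0.2014] minus MOUTH in arm-tool frame mm [-1.7972 -0.1456 -1.5534] 0.00043127754744570757
```

Stopper released, 33.3 mm deep in all three views, within 1 mm of centre and straight. Now I shut the fingers and bring the tips up to the crown.

Call:
step_arm(steps=[{"jaw": 0,"tx": -0.0015,"ty": 0,"tz": 0,"ax": 0.001,"ay": -0.002,"az": 0},{"jaw": 0,"tx": -0.0015,"ty": 0,"tz": 0,"ax": 0.001,"ay": -0.002,"az": 0},{"jaw": 0,"tx": -0.0015,"ty": 0,"tz": 0.01,"ax": 0.001,"ay": -0.002,"az": 0},{"jaw": 0,"tx": -0.0015,"ty": 0,"tz": 0.02,"ax": 0.001,"ay": -0.002,"az": 0},{"jaw": 0,"tx": -0.0015,"ty": 0,"tz": 0.03,"ax": 0.001,"ay": -0.002,"az": 0},{"jaw": 0,"tx": -0.0015,"ty": 0,"tz": 0.036,"ax": 0.001,"ay": -0.002,"az": 0},{"jaw": 0,"tx": -0.0015,"ty": 0,"tz": 0.036,"ax": 0.001,"ay": -0.002,"az": 0}])

```text
time: 11.9
tool_pos: [0.5396, 0.1484, 0.2198]
ee_rot: [-3.141, -0.609, 0.533]
wrist_force: [-0.7, -0.2, 0.1]
width: 0.0005
```

```bash
cat >> h.py <<'E'
def st():
    o=get_obs();q=o["tool_pos"]-MOUTH
    print(o["time"],"tip outside mm",(q@axis()+.021-.0016)*1e3,"Fax",o["wrist_force"]@axis(),o["wrist_force"],o["width"],"arm-tool xy",Rarm().inv().apply(q)[:2]*1e3)
E
python3 - <<'E'
from h import *
st();m=camera_model("wrist");p,d=snapshot("wrist");q,_=snapshot("side");st()
W=wcloud(d,m);plan(goal(0,(-.003,0,0)),Rarm())
cv2.imwrite("pics/p1.png",np.hstack([cv2.resize(p[60:324,80:432],(400,300)),cv2.resize(q[170:290,120:280],(400,300))])[:,:,::-1])
E
```

```text
11.9 tip outside mm 44.90331313723426 Fax 0.5011952175188739 [-0.7373 -0.2484  0.0788] 0.000531004142623984 arm-tool xy [-3.9075 -0.8653]
12.0 tip outside mm 46.2736873977434 Fax 0.07683316180606509 [-0.1702  0.6469  0.2213] 0.000730864983174888 arm-tool xy [-2.6669 -0.4179]
at 12.0 [0.54   0.1481 0.2217] F [-0.1702  0.6469  0.2213] w 0.000730864983174888
t [-0.0003  0.0004 -0.0016] a [ 0.0007 -0.0007  0.0007]
```

View pics/p1.png

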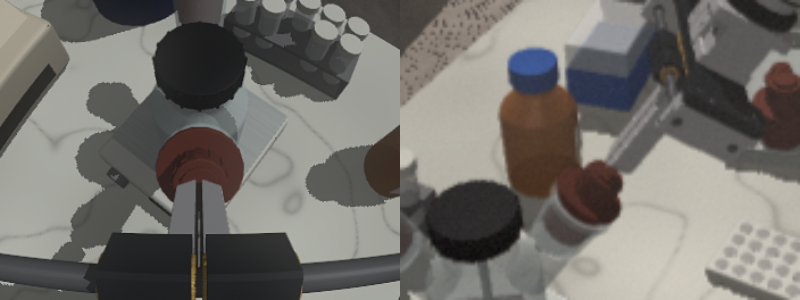

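Both views show the shut tips centred just above the crown. Now I move down gently.

Call:
step_arm(steps=[{"jaw": 0,"tx": 0,"ty": 0,"tz": 0.003,"ax": 0,"ay": 0,"az": 0},{"jaw": 0,"tx": 0,"ty": 0,"tz": 0.005,"ax": 0,"ay": 0,"az": 0},{"jaw": 0,"tx": 0,"ty": 0,"tz": 0.006,"ax": 0,"ay": 0,"az": 0}])

```text
time: 12.3
tool_pos: [0.5431, 0.1499, 0.2168]
ee_rot: [3.14, -0.612, 0.534]
wrist_force: [-0.2, 1.0, -0.2]
width: 0.0005
```

```bash
python3 -c "
from h import *
st()"
```

```text
12.3 tip outside mm 40.25645019596857 Fax -0.38367138260394695 [-0.1816  0.9919 -0.225 ] 0.0005406499143290352 arm-tool xy [-2.5959 -0.3786]
```

Call:
step_arm(steps=[{"jaw": 0,"tx": 0,"ty": 0,"tz": 0.001,"ax": 0,"ay": 0,"az": 0},{"jaw": 0,"tx": 0,"ty": 0,"tz": 0.002,"ax": 0,"ay": 0,"az": 0}])

```text
time: 12.5
tool_pos: [0.5442, 0.1504, 0.2153]
ee_rot: [3.14, -0.612, 0.534]
wrist_force: [-0.8, -0.3, 0.8]
width: 0.0003
```

```bash
python3 -c "
from h import *
st()"
```

```text
12.5 tip outside mm 38.35380361290799 Fax 1.0960339740053648 [-0.8063 -0.2551  0.761 ] 0.0002561729204399977 arm-tool xy [-2.4448 -0.3131]
```

Call:
step_arm(steps=[{"jaw": 0,"tx": 0,"ty": 0,"tz": 0.001,"ax": 0,"ay": 0,"az": 0},{"jaw": 0,"tx": 0,"ty": 0,"tz": 0.0015,"ax": 0,"ay": 0,"az": 0}])

```text
time: 12.7
tool_pos: [0.545, 0.1508, 0.2145]
ee_rot: [3.139, -0.612, 0.534]
wrist_force: [-1.7, -2.1, 1.7]
width: 0.0004
```

Call:
step_arm(steps=[{"jaw": 0,"tx": 0,"ty": 0,"tz": 0.001,"ax": 0,"ay": 0,"az": 0},{"jaw": 0,"tx": 0,"ty": 0,"tz": 0.001,"ax": 0,"ay": 0,"az": 0}])

```text
time: 12.9
tool_pos: [0.5454, 0.151, 0.2139]
ee_rot: [3.139, -0.612, 0.535]
wrist_force: [-2.8, -0.6, 1.8]
width: 0.0007
```

```bash
python3 -c "
from h import *
st()"
```

```text
12.9 tip outside mm 36.35663597371811 Fax 2.996173516441601 [-2.7981 -0.5852  1.762 ] 0.0006749504301837238 arm-tool xy [-2.1572 -0.1439]
```

Call:
step_arm(steps=[{"jaw": 0,"tx": 0,"ty": 0,"tz": 0.001,"ax": 0,"ay": 0,"az": 0},{"jaw": 0,"tx": 0,"ty": 0,"tz": 0.0015,"ax": 0,"ay": 0,"az": 0}])

```text
time: 13.1
tool_pos: [0.5462, 0.1513, 0.2129]
ee_rot: [3.139, -0.612, 0.535]
wrist_force: [-4.5, -1.5, 4.6]
width: 0.0003
```

Call:
step_arm(steps=[{"jaw": 0,"tx": 0,"ty": 0,"tz": 0.001,"ax": 0,"ay": 0,"az": 0},{"jaw": 0,"tx": 0,"ty": 0,"tz": 0.0015,"ax": 0,"ay": 0,"az": 0}])

```text
time: 13.3
tool_pos: [0.5468, 0.1517, 0.2122]
ee_rot: [3.138, -0.613, 0.535]
wrist_force: [-5.9, -2.8, 5.7]
width: 0.0002
```

```bash
python3 -c "
from h import *
st()"
```

```text
13.3 tip outside mm 34.08975176735345 Fax 8.421725144927926 [-5.9134 -2.7554  5.7344] 0.0002145692880976229 arm-tool xy [-1.8486 -0.0613]
```

Call:
step_arm(steps=[{"jaw": 0,"tx": -0.0005,"ty": 0,"tz": 0.001,"ax": 0,"ay": 0,"az": 0},{"jaw": 0,"tx": -0.0005,"ty": 0,"tz": 0.002,"ax": 0,"ay": 0,"az": 0}])

```text
time: 13.5
tool_pos: [0.5475, 0.152, 0.2113]
ee_rot: [3.137, -0.613, 0.536]
wrist_force: [-7.1, -2.8, 6.9]
width: 0.0002
```

```bash
python3 -c "
from h import *
st()"
```

```text
13.5 tip outside mm 32.912839489172086 Fax 9.970972606154566 [-7.0969 -2.846   6.8797] 0.000181426140483318 arm-tool xy [-1.7568 -0.0038]
```

Call:
step_arm(steps=[{"jaw": 0,"tx": -0.0005,"ty": 0,"tz": 0.001,"ax": 0,"ay": 0,"az": 0},{"jaw": 0,"tx": -0.0005,"ty": 0,"tz": 0.002,"ax": 0,"ay": 0,"az": 0}])

```text
time: 13.7
tool_pos: [0.5481, 0.1523, 0.2106]
ee_rot: [3.136, -0.614, 0.537]
wrist_force: [-9.5, -3.9, 9.6]
width: 0.0005
```

```bash
python3 -c "
from h import *
st()"
```

```text
13.7 tip outside mm 31.980939205192538 Fax 13.667026475286619 [-9.4865 -3.9464  9.5592] 0.0005459282567955799 arm-tool xy [-1.5868  0.0282]
```

Call:
step_arm(steps=[{"jaw": 0,"tx": -0.001,"ty": 0,"tz": 0.001,"ax": 0,"ay": 0,"az": 0},{"jaw": 0,"tx": -0.001,"ty": 0,"tz": 0.002,"ax": 0,"ay": 0,"az": 0}])

```text
time: 13.9
tool_pos: [0.5486, 0.1524, 0.2108]
ee_rot: [3.134, -0.616, 0.539]
wrist_force: [-8.9, -4.7, 11.1]
width: 0.0004
```

```bash
python3 -c "
from h import *
st()"; python3 chk2.py;  python3 fl.py side wrist | grep mouth; python3 -c "
from h import *
st()"
```

```text
13.9 tip outside mm 31.88168922415554 Fax 14.826397904665383 [-8.8577 -4.7257 11.0764] 0.0004068230843703075 arm-tool xy [-1.0314  0.2231]
at 13.9 [0.5486 0.1524 0.2108] F [-8.8577 -4.7257 11.0764] w 0.0004068230843703075
t [ 0.0011 -0.0002 -0.016 ] a [ 0.0042 -0.0056  0.0046]
scene 120 base in arm-tool frame mm (z=depth), tilt [-0.0113  1.5056 38.0437] [-0.0596  0.0693] 0.0007582583646611723
side 344 base in arm-tool frame mm (z=depth), tilt [ 1.2412  0.0068 40.6669] [ 0.2656 -0.2324] 0.0006003849359853888
wrist 3193 base in arm-tool frame mm (z=depth), tilt [-1.0154 -0.072  38.5847] [ 0.0515 -0.046 ] 0.00040748993890110663
side 983 453 [ 0.6339  0.203   0.5361 -0.0011] mouth [0.5566 0.157  0.2009] minus MOUTH in arm-tool frame mm [0.7938 0.3163 0.9141] 0.0006525598687249622
wrist 5433 1176 [ 0.6314  0.2017  0.535  -0.0005] mouth [0.554  0.1558 0.2015] minus MOUTH in arm-tool frame mm [-1.1723  0.0144 -1.2167] 0.00040067678934885276
14.05 tip outside mm 31.872803844267246 Fax 13.324642271472424 [-8.7933 -5.1883  9.1174] 0.0003426066602104027 arm-tool xy [-1.0932  0.4102]
```

The stopper is home: depth 39.8 mm in both the side and wrist views, straight, and the flask moved only 0.7 mm. I raise the push to 15–20 N and hold it.

Call:
step_arm(steps=[{"jaw": 0,"tx": -0.0005,"ty": 0,"tz": 0.002,"ax": 0,"ay": 0,"az": 0},{"jaw": 0,"tx": -0.0005,"ty": 0,"tz": 0.0025,"ax": 0,"ay": 0,"az": 0},{"jaw": 0,"tx": -0.0005,"ty": 0,"tz": 0.0025,"ax": 0,"ay": 0,"az": 0}])

```text
time: 14.35
tool_pos: [0.5501, 0.1523, 0.2114]
ee_rot: [3.13, -0.619, 0.541]
wrist_force: [-9.6, -5.5, 10.4]
width: 0.0006
```

```bash
python3 -c "
from h import *
st()"
```

```text
14.35 tip outside mm 31.68876751862377 Fax 14.888541786333231 [-9.599  -5.5181 10.4234] 0.0006331782244457421 arm-tool xy [0.3109 1.0791]
```

Call:
step_arm(steps=[{"jaw": 0,"tx": -0.002,"ty": -0.001,"tz": 0.0025,"ax": 0.004,"ay": -0.006,"az": 0.004},{"jaw": 0,"tx": -0.002,"ty": -0.001,"tz": 0.0032,"ax": 0.004,"ay": -0.006,"az": 0.004},{"jaw": 0,"tx": -0.002,"ty": -0.001,"tz": 0.0032,"ax": 0.004,"ay": -0.006,"az": 0.004}])

```text
time: 14.65
tool_pos: [0.5507, 0.1526, 0.212]
ee_rot: [3.132, -0.617, 0.539]
wrist_force: [-12.4, -6.8, 13.8]
width: 0.0004
```

```bash
python3 -c "
from h import *
st();plan(goal(0,(-.002,0,0)),Rarm())"
```

```text
14.65 tip outside mm 31.724126356006888 Fax 19.41390095386395 [-12.377   -6.7769  13.8246] 0.0004131816480074081 arm-tool xy [1.1953 1.1571]
at 14.65 [0.5507 0.1526 0.212 ] F [-12.377   -6.7769  13.8246] w 0.0004131816480074081
t [-0.0031 -0.0011 -0.0162] a [ 0.0064 -0.0066  0.0045]
```

```bash
python3 -c "
from h import *
for i in range(3): snapshot('side');st()"; python3 chk2.py;  python3 fl.py scene side wrist | grep mouth; python3 -c "
from h import *
st()"
```

```text
14.7 tip outside mm 31.728547119151497 Fax 17.967600692061662 [-11.791   -5.4611  12.8805] -3.4195478553651995e-05 arm-tool xy [1.1579 1.1365]
14.75 tip outside mm 31.731235574997797 Fax 18.108218169405166 [-11.5632  -7.0136  12.6372] 0.0003403584699338857 arm-tool xy [1.1391 1.1713]
14.8 tip outside mm 31.72294969003048 Fax 18.59526761148617 [-12.444   -6.3042  12.953 ] 0.000582694043458967 arm-tool xy [1.1115 1.148 ]
at 14.8 [0.5507 0.1526 0.2119] F [-12.444   -6.3042  12.953 ] w 0.000582694043458967
t [-0.001  -0.001  -0.0162] a [ 0.0065 -0.0065  0.0045]
scene 122 base in arm-tool frame mm (z=depth), tilt [ 1.212   1.1394 38.0594] [ 0.9844 -0.4776] 0.0009566290791456801
side 353 base in arm-tool frame mm (z=depth), tilt [ 2.8981  0.453  40.9881] [ 0.3627 -0.4012] 0.0006124678134246386
wrist 3211 base in arm-tool frame mm (z=depth), tilt [ 0.6366  0.3822 38.73  ] [ 0.2328 -0.3804] 0.0004163170237150987
scene 529 223 [0.6332 0.2008 0.5418 0.0002] mouth [0.5561 0.1544 0.2022] minus MOUTH in arm-tool frame mm [ 0.0995  2.3098 -1.2019] 0.000924567583874436
side 978 451 [ 0.6352  0.2036  0.537  -0.0009] mouth [0.5579 0.1576 0.2011] minus MOUTH in arm-tool frame mm [2.0437 0.4995 1.5739] 0.0006690771642157613
wrist 5412 1176 [ 0.633   0.2024  0.5408 -0.0002] mouth [0.5559 0.156  0.2018] minus MOUTH in arm-tool frame mm [ 0.3919  0.8247 -0.4487] 0.0004639305132784436
14.95 tip outside mm 31.73902969519818 Fax 19.495462480967134 [-12.6249  -6.5712  13.8478] 0.000841471959472706 arm-tool xy [1.1298 1.1601]
```

Held at 18–19.5 N for over 0.3 s. The flask slid only about 2.4 mm. I back off and check the seating.

Call:
step_arm(steps=[{"jaw": 0,"tx": 0,"ty": 0,"tz": 0,"ax": 0,"ay": 0,"az": 0},{"jaw": 0,"tx": 0,"ty": 0,"tz": -0.005,"ax": 0,"ay": 0,"az": 0},{"jaw": 0,"tx": 0,"ty": 0,"tz": -0.015,"ax": 0,"ay": 0,"az": 0},{"jaw": 0,"tx": 0,"ty": 0,"tz": -0.04,"ax": 0,"ay": 0,"az": 0},{"jaw": 0,"tx": -0.01,"ty": 0,"tz": -0.06,"ax": 0,"ay": 0,"az": 0},{"jaw": 0,"tx": -0.02,"ty": 0,"tz": -0.07,"ax": 0,"ay": 0,"az": 0},{"jaw": 0,"tx": -0.02,"ty": 0,"tz": -0.07,"ax": 0,"ay": 0,"az": 0},{"jaw": 0,"tx": -0.02,"ty": 0,"tz": -0.07,"ax": 0,"ay": 0,"az": 0}])

```text
time: 15.75
tool_pos: [0.5016, 0.1239, 0.2573]
ee_rot: [3.132, -0.618, 0.538]
wrist_force: [-0.2, -0.2, 0.5]
width: 0.0005
```

```bash
python3 chk2.py;  python3 fl.py scene side wrist; python3 - <<'E'
from h import *
st();a,b=[np.load(f"pics/c_{n}.npz")["p"] for n in("side","wrist")]
cv2.imwrite("pics/z1.png",np.hstack([cv2.resize(a[190:310,80:240],(400,300)),cv2.resize(b[40:220,130:370],(400,300))])[:,:,::-1])
E
```

```text
at 15.75 [0.5016 0.1239 0.2573] F [-0.2337 -0.236   0.5034] w 0.0004820694674391883
t [ 0.019  -0.0012  0.0537] a [ 0.0067 -0.0068  0.0039]
scene 64 base in arm-tool frame mm (z=depth), tilt [-0.1506  1.1408 38.1821] [1.2558 1.1141] 0.0009860571904488635
side 376 base in arm-tool frame mm (z=depth), tilt [ 0.574   0.3461 40.8994] [0.1278 0.1366] 0.0006494035205138107
wrist 2544 base in arm-tool frame mm (z=depth), tilt [-1.5747  0.3174 38.7267] [0.159  0.0438] 0.0004441550552768507
scene 530 220 [0.6316 0.2003 0.5374 0.0001] mouth [0.5543 0.1543 0.2021] minus MOUTH in arm-tool frame mm [-1.2576  1.539  -2.0334] 0.0009461867121733289
  rim 76 [-0.61    2.9073 28.2691] z [-5.8886 -1.2429  4.8811]
side 990 459 [ 0.6337  0.2029  0.5417 -0.0011] mouth [0.5565 0.1565 0.2009] minus MOUTH in arm-tool frame mm [0.526  0.7683 0.7829] 0.0006563237788060616
  rim 263 [ 1.4776 -1.5683 26.4975] z [-5.8394 -4.1829  5.471 ]
wrist 3436 704 [ 0.6313  0.2015  0.5422 -0.0006] mouth [0.5542 0.155  0.2014] minus MOUTH in arm-tool frame mm [-1.3982  0.8383 -1.2669] 0.0004513578038855548
  rim 123 [ 0.147  -0.0297 28.0597] z [-5.9816 -5.3098  3.5173]
15.9 tip outside mm 100.75401798266354 Fax -0.08490163049145996 [ 0.2314 -0.7384 -0.2268] 0.0008695979977483793 arm-tool xy [-19.6428   0.545 ]
```

View pics/z1.png

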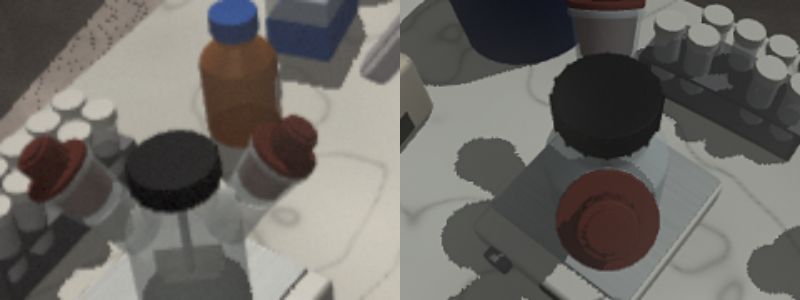

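The side view shows the collar flat on the rim, matching the closed arm. In the wrist view the stopper is concentric in the arm at (607,220). Depth reads 40.2, 40.1 and 40.0 mm in the three cameras and the arm is clear, so I hand in.

```bash
python3 -c "
from bench import *
print(close_job())"
```

```text
the job is handed in; nothing more can be done
None
```

The middle stopper is fully home in the open side arm, and the job is handed in at about 16 s of the 54 s. No verdict was reported.

**What I did:**
- I set the stopper into the arm along its slant and let it go at about 33 mm deep.
- I then pressed the crown with shut fingertips. The wrist force read 18–19.5 N along the axis, held for over 0.3 s.

**Last checks, with the arm withdrawn:**

| Check | Result |
|---|---|
| Plug depth (scene, side and wrist cameras) | 40.2, 40.1 and 40.0 mm |
| Off-centre | about 1 mm or less |
| Tilt (side and wrist cameras) | about 0.2° |
| Flask movement | about 1 mm from where it started |

I did not measure the other stoppers or bystanders again at the end; the arm stayed clear of them after the grasp.

**What failed or disagreed:**
- My first two move calls were refused, probably because some fields were left out. The arm did not move.
- My first grasp closed above the crown. The wrist camera showed the fingertips about 21 mm behind the reported TCP, not 8 mm ahead of it as stated. I allowed for this from then on.
- During the push the flask shifted or rocked by about 2.4 mm and mostly came back. The depth read about 39.3 mm at that moment, above the 38.5 mm needed.
- The scene camera's stopper fit, on only 64 pixels, shows about 1.7° of tilt. I trust the other two cameras more.

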